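# Top the cocktail shaker and take off its cap for pouring

## Task

Get the steel cocktail shaker ready to pour. Its two-part top is kept in one piece, the small cap nested over the strainer's spout to keep it clean: pick the top up whole, set it on the open tin so that the strainer sits fully home in the mouth, and let go of it; then lift off the cap alone, leaving the strainer seated and undisturbed on the upright tin. Leave the tin about where it stands and the other things alone, and finish while still holding the cap in the gripper, raised well clear of the strainer (8 cm or more).

Things in the scene. Friction and masses are not known exactly. Their poses are not given: they have to be found in the camera images.
- shaker_tin: Open shaker tin: plain steel tapered cup, 104 mm tall, outer diameter 60 mm at the foot and 78 mm at the rim, wall 2.5 mm (clear mouth 73 mm). Stands upright and loose on the worktop, about 0.3 kg. Origin: centre of its underside; z up along its axis.
- tin_mouth (a point): Centre of the tin's mouth, at rim height (104 mm above its underside).
- strainer_top: Strainer, lower (inner) part of the two-part top: plain steel, round, 84 mm tall, about 0.16 kg, standing loose and upright. Origin: centre of its underside, z up its axis. From the bottom: plug 0 to 14 mm (diameter 63, then 68 mm) that enters the tin's mouth; flange of 81 mm at 14 to 18 mm that rests on the rim. Fully home its origin is 90 mm above the tin's, on the same axis.
- neck (a point): Middle of the strainer's straight neck, 50 mm above the strainer's origin: the place to grip the whole top. The neck is 48 mm in diameter from 38 to 62 mm; below it a shoulder widens to 78 mm at 18 mm; above it lie a flat ledge at 62.5 mm and a pierced spout, 35 mm in diameter, up to 84 mm, hidden by the cap at the start.
- cap: Cap, upper (outer) lid of the two-part top: plain steel thimble, mouth down, outer diameter 43 mm at the bottom, 39 mm near the top, 41 mm tall, domed, about 0.06 kg. It slips loosely over the spout (1.6 mm play all round, 22 mm deep) and stands on the neck's ledge by its weight alone. Origin: centre of its lower rim; on the strainer this is 62.5 mm above the strainer's origin.
- tumbler_1: Bystander: clear drinking glass, 81 mm in diameter, 93 mm tall, towards the back on the left. Origin: centre of its underside.
- tumbler_2: Bystander: clear drinking glass, 80 mm in diameter, 91 mm tall, to the left of the first one. Origin: centre of its underside.
- lime: Bystander: lime, about 50 mm, lying between the tin and the two-part top. Origin: its lowest point at the start.
- pepper_jar: Bystander: small spice jar with a dark lid, 45 mm in diameter, 105 mm tall, behind the lime. Origin: centre of its underside.
- syrup: Bystander: bottle of red syrup, 51 mm in diameter, 162 mm tall, at the back, a little left of the middle. Origin: centre of its underside.

How it is judged:
On the way, in this order (a step that is already met when the one before it is completed fails the run):
1. the two-part top is lifted off the worktop as one piece, the cap still on the strainer (height (world z) of strainer_top above 0.03 m and contact force between strainer_top and the fingers above 0.5 N and z of cap in the frame of strainer_top between 0.06 and 0.066 m and angle between the z axis of cap and the z axis of strainer_top, either way round below 0.12 rad), for 0.2 s.
2. the strainer sits fully home in the tin's mouth with the cap still on it, and the gripper has let go of both (z of strainer_top in the frame of shaker_tin between 0.087 and 0.093 m and horizontal distance between strainer_top and tin_mouth below 0.005 m and angle between the z axis of strainer_top and the z axis of shaker_tin, either way round below 0.05 rad and z of cap in the frame of strainer_top between 0.06 and 0.066 m and angle between the z axis of cap and the z axis of strainer_top, either way round below 0.12 rad and contact force between each of strainer_top, cap and the fingers below 0.1 N), for 0.2 s.
At the end, for the whole second after the job is handed in: Strainer home in the tin (3 mm in height, 5 mm sideways, 0.05 rad), not touched by the gripper; tin upright within 50 mm of its start; cap held in the gripper, still, 75 mm or more above its seat on the strainer, touching neither strainer nor tin (z of strainer_top in the frame of shaker_tin between 0.087 and 0.093 m and horizontal distance between strainer_top and tin_mouth below 0.005 m and angle between the z axis of strainer_top and the z axis of shaker_tin, either way round below 0.05 rad and angle between shaker_tin's own z axis and vertical below 0.05 rad and height (world z) of shaker_tin below 0.006 m and distance of shaker_tin from where it was at the start of the episode below 0.05 m and linear speed of each of shaker_tin, strainer_top below 0.02 m/s and z of cap in the frame of shaker_tin above 0.2275 m and linear speed of cap below 0.03 m/s and contact force between cap and the fingers above 1 N and contact force between each of strainer_top, shaker_tin and the fingers below 0.1 N and contact force between cap and strainer_top below 0.05 N); the arm keeps its last pose, push and grip.
It fails at once if the cap comes off the strainer while the strainer is not home in the tin, or the strainer rises out of its seat with the cap off (distance between cap and strainer_top above 0.071 m and (z of strainer_top in the frame of shaker_tin above 0.095 m or horizontal distance between strainer_top and tin_mouth above 0.008 m)).
It fails at once if the tin is tipped (angle between shaker_tin's own z axis and vertical above 0.3 rad).
It fails at once if a bystander (glass, lime, spice jar, bottle) is pushed more than 40 mm (distance of any of tumbler_1, tumbler_2, lime, pepper_jar, syrup from where it was at the start of the episode above 0.04 m).
It also fails if it takes over 54 s, if anything falls off the work surface, if the arm or the gripper's body presses on something with over 40 N, if the wrist force passes 120 N, or if a joint passes its speed limit or range.

## Robot

A 7-joint arm with a two-finger parallel gripper is mounted at the origin on a cart in front of the work surface, level with it; the furniture and walls round the work are solid. World frame = base frame: x ahead of the robot, y to its left, z up, the work surface at z = 0. Lengths are in m, angles in rad, forces in N, time in s.
With the tool pointing down it reaches from about 0.4 to 0.85 m from the base axis. Payload 10.4 kg.
Tool frame: the origin (TCP) lies on the centre line of the jaws, within the pads' length; the fingertips stand 11 mm ahead of it and the grasp point (between the pads) lies 8 mm behind it (manip.finger_overhang is the distance from the TCP to the fingertips, in m); z points along the fingers, y is the line along which they close (so a half turn about z gives the same grasp; the last joint's range is limited). The gripper opens to 85 mm and grips with 20 to 120 N. Pads are 22 mm wide; open, the fingers measure 114 mm over their backs; the gripper's body (76 mm by 85 mm) begins 54 mm behind the grasp point. The pads swing forward as they close: fully open they stand 13 mm farther back than shut.
Start: joints at [1.315, 0.332, -0.065, 1.46, 0.022, 1.35, -0.088], TCP at [0.144, -0.608, 0.242] pointing down, gripper open.
Joint ranges: [-2.6, 2.6], [-0.5, 2.12], [-1.47, 1.34], [0.16, 2.42], [-1.27, 4.41], [0.06, 2.06], [-2.6, 2.6]. Speed limits (rad/s): [2.22, 2.22, 2.79, 2.79, 3.14, 3.14, 3.14].

## Interface

Orientations are given as a unit quaternion [x, y, z, w].
In Python, from workcell import manip, imaging, workorder gives the robot as it stands.
- The arm moves only by the tool jog_arm, never from a script. Its argument "deltas" is a list of rows, each an object with "gripper": the opening, from 0 (shut) to 1 (fully open); "offset": the shift along the tool's x, y, z in m, a list of three; "rotation": the turn, a rotation vector about the tool's x, y, z in degrees, a list of three. In form: [{"gripper": gripper, "offset": [tx, ty, tz], "rotation": [ax, ay, az]}, ...]. A call has 1 to 20 rows; each row shifts and turns the commanded pose from where the row before left it, along the tool's axes as they then stand; what a row does not reach is not made up. A row lasts 1/10 s, in which the tool goes at most 50 mm and 8.59 degrees, less where a joint would pass 70% of its speed; a pose out of reach is approached as far as the arm can. A call with a gripper value outside its range is refused whole. The fingers move at their own pace and stop on an object; "newtons" is the grip in N (left out, the last holds). Time passes only in rows, so rows that do not move let the fingers close. It gives the time, the measured TCP pose, the force, the opening and the grip force at its end, in the units of the state.
- manip.get_obs(): the state, without advancing time (a new reading comes with each control period).
- imaging.camera(name): name is "scene" or "top" or "wrist"; returns the picture (384x512x3 uint8, blue, green, red); there is no depth.
- imaging.camera_model(name): a dict with "camera_matrix" (3x3 intrinsics, pixels), "world_to_cam" (4x4, takes a point from world to camera coordinates); the wrist camera has in their place "hand_eye" (4x4, takes a point from camera to tool coordinates, whose origin is the TCP and whose axes are the flange's). Camera axes: x right, y up, looking along -z (the intrinsics and any distortion apply to the point x, -y, -z); pixel columns grow to the right and rows downward; lengths in m; the calibration is good to about 2 mm. A picture is of the moment at which its call begins: read the wrist's pose just before it. camera_model takes no time and is no camera call.
- workorder.hand_in(): hands the job in; it is judged then, once.
The state is a dict: "clock": time; "joint_pos": joint angles; "joint_velocities": joint speeds; "tau": joint torques, N m; "position": TCP position; "ee_rot": TCP orientation; "ft_force": force on the tool from outside, world axes, zero at the start; "torque": the same for the moment, N m; "grip_width": opening from 0.0 (shut) to 1.0 (fully open); "grasp_force": force on a finger pad.
Only numpy, scipy, OpenCV 4.12 (cv2) and the standard library are available. Lean on these libraries where they do the work, as an engineer would, in place of code of your own. Each camera call takes 0.05 s, during which the arm holds its last target. There are 200 camera calls.

## Working session

There is one attempt and no reset: what is moved stays moved. The work goes in short steps, Python scripts to look and compute and a tool call to move; the robot and the scene stay as the last step left them, time stands still between calls to the robot, and variables do not carry over. Pictures are saved under pics/ and viewed, at most 10 in all, crops included, and the job is handed in when it is done.

Besides the shell and the picture viewer there is one more tool, called after "Request:" by a JSON object that holds its "fn" and its "kwargs". jog_arm: Moves the arm, as the interface text tells. Its arguments: {"type":"object","properties":{"deltas":{"type":"array","items":{"type":"object","properties":{"gripper":{"type":"number"},"offset":{"type":"array","items":{"type":"number"}},"rotation":{"type":"array","items":{"type":"number"}}}}},"newtons":{"type":"number"}},"required":["deltas"]}

```bash
mkdir -p pics; python3 - <<'E'
from workcell import manip, imaging
import cv2,numpy as np
o=manip.get_obs();print({k:np.round(v,3).tolist() for k,v in o.items()},manip.finger_overhang)
a=imaging.camera("scene");b=imaging.camera("top")
cv2.imwrite("pics/scene.png",a);cv2.imwrite("pics/top.png",b)
for n in("scene","top","wrist"):
  print(n,{k:np.round(v,4).tolist() for k,v in imaging.camera_model(n).items()})
E
```

```text
{'clock': 0.0, 'joint_pos': [1.315, 0.333, -0.065, 1.461, 0.022, 1.35, -0.089], 'joint_velocities': [-0.001, -0.0, -0.001, 0.001, 0.001, 0.001, -0.001], 'tau': [-0.0, -62.546, 0.049, -39.16, 0.016, 0.01, 0.0], 'position': [0.144, -0.608, 0.242], 'ee_rot': [0.993, 0.116, -0.0, -0.001], 'ft_force': [0.613, -0.189, 0.627], 'torque': [-0.011, -0.002, -0.017], 'grasp_force': 0.0, 'grip_width': 0.998} 0.011
scene {'camera_matrix': [[372.1044, 0.0, 257.2821], [0.0, 372.1044, 192.2706], [0.0, 0.0, 1.0]], 'world_to_cam': [[0.9941, -0.1056, 0.0254, -0.5633], [0.0279, 0.4743, 0.8799, -0.1338], [-0.105, -0.874, 0.4744, -0.8618], [0.0, 0.0, 0.0, 1.0]]}
top {'camera_matrix': [[346.8698, 0.0, 255.6273], [0.0, 346.8698, 186.5243], [0.0, 0.0, 1.0]], 'world_to_cam': [[-0.1101, -0.9939, -0.0028, 0.1533], [0.9695, -0.108, 0.2199, -0.5623], [-0.2188, 0.0215, 0.9755, -1.0961], [0.0, 0.0, 0.0, 1.0]]}
wrist {'camera_matrix': [[314.1437, 0.0, 256.1036], [0.0, 314.1437, 190.9173], [0.0, 0.0, 1.0]], 'hand_eye': [[0.0007, 0.9638, 0.2666, 0.0673], [1.0, -0.0009, 0.0005, 0.0009], [0.0007, 0.2666, -0.9638, -0.1309], [0.0, 0.0, 0.0, 1.0]]}
```

View pics/scene.png

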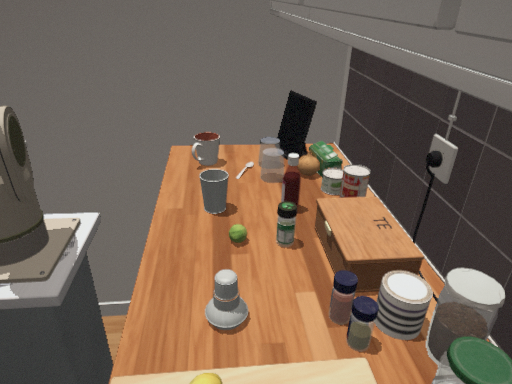

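View pics/top.png

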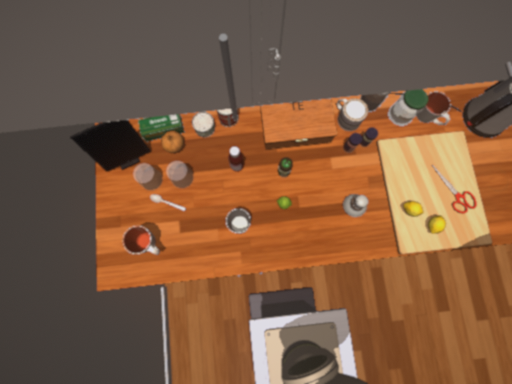

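The scene picture shows the two-part top at about (227,300) and the tin at (214,190). In the top view the top is at (355,205) and the tin at (238,220). I'll enlarge these.

```bash
python3 - <<'E'
import cv2,numpy as np
a=cv2.imread("pics/scene.png");b=cv2.imread("pics/top.png")
def c(i,x,y): return cv2.resize(i[y:y+64,x:x+64],(384,384),interpolation=cv2.INTER_CUBIC)
# scene crops: tin x182,y160 ; top x195,y266 ; top cam: tin x206,y188 ; top x324,y173
def pad(i): return cv2.copyMakeBorder(i,2,2,2,2,cv2.BORDER_CONSTANT,value=(0,0,255))
s=np.hstack([c(a,182,160),c(a,195,266)]);t=np.hstack([c(b,206,188),c(b,324,173)])
cv2.imwrite("pics/c1.png",s);cv2.imwrite("pics/c2.png",t)
E
```

```text
(no output)
```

View pics/c1.png

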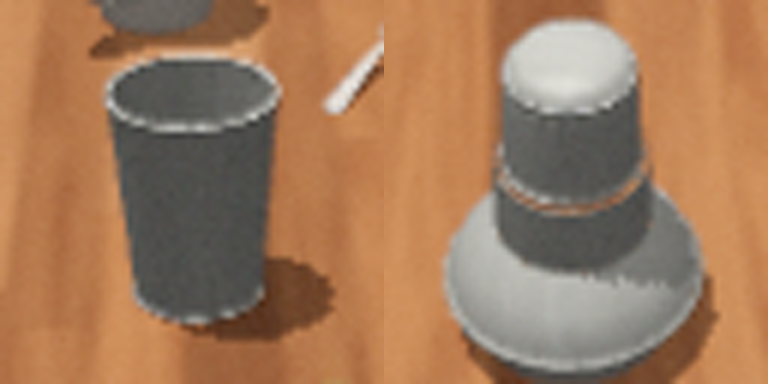

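View pics/c2.png

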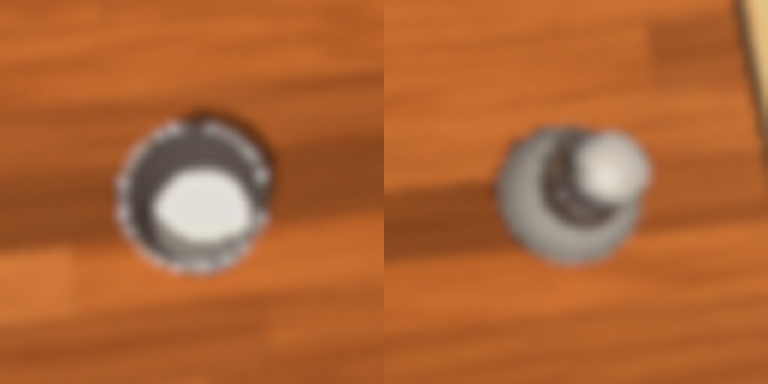

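The scene crop shows the tin rim ellipse centred near (213.8,175.1) and the flange near (226.2,310). The top crop puts the rim centre at (238.0,220.2) and the flange at (354.6,205.1).

```bash
cat > h.py <<'E'
import numpy as np
from workcell import manip, imaging
from scipy.spatial.transform import Rotation as R
def onplane(cam,u,v,z,W=None):
    m=imaging.camera_model(cam);K=m["camera_matrix"]
    if W is None: W=np.linalg.inv(m["world_to_cam"])
    W=np.array(W);d=np.linalg.inv(K)@[u,v,1.];d=W[:3,:3]@(d*[1,-1,-1]);o=W[:3,3]
    return o+d*(z-o[2])/d[2]
def wristW(o):
    T=np.eye(4);T[:3,:3]=R.from_quat(o["ee_rot"]).as_matrix();T[:3,3]=o["position"]
    return T@np.array(imaging.camera_model("wrist")["hand_eye"])
def proj(p,W):
    q=np.linalg.inv(W)@np.append(p,1);K=np.array(imaging.camera_model("wrist")["camera_matrix"])
    r=K@(q[:3]*[1,-1,-1]);return r[:2]/r[2]
E
python3 - <<'E'
from h import *
for n,c,u,v,z in [("tin","scene",213.8,175.1,.104),("tin","top",238,220.2,.104),("top","scene",226.2,310.3,.018),("top","top",354.6,205.1,.016),("lime","top",284.5,202,.025),("lime","scene",237,233,.025),("jar","scene",286,207,.105),("tum","scene",272,158,.091),("syrup","scene",292,160,.162)]:
    print(n,c,onplane(c,u,v,z).round(4))
o=manip.get_obs();print(R.from_quat(o["ee_rot"]).as_matrix().round(3))
E
```

```text
tin scene [0.4633 0.1593 0.104 ]
tin top [0.4646 0.1584 0.104 ]
top scene [ 0.4823 -0.2424  0.018 ]
top top [ 0.4836 -0.2414  0.016 ]
lime top [ 0.5194 -0.0026  0.025 ]
lime scene [ 0.5163 -0.0027  0.025 ]
jar scene [ 0.6284 -0.0214  0.105 ]
tum scene [0.6416 0.2982 0.091 ]
syrup scene [0.6649 0.1176 0.162 ]
[[ 0.973  0.231 -0.   ]
 [ 0.231 -0.973  0.001]
 [-0.    -0.001 -1.   ]]
```

Request:
{"fn": "jog_arm", "kwargs": {"deltas": [{"gripper": 1,"offset": [0.012,-0.008,0],"rotation": [0,0,0]},{"gripper": 1,"offset": [0.023,-0.0155,0],"rotation": [0,0,0]},{"gripper": 1,"offset": [0.023,-0.0155,0],"rotation": [0,0,0]},{"gripper": 1,"offset": [0.023,-0.0155,0],"rotation": [0,0,0]},{"gripper": 1,"offset": [0.023,-0.0155,0],"rotation": [0,0,0]},{"gripper": 1,"offset": [0.023,-0.0155,0],"rotation": [0,0,0]},{"gripper": 1,"offset": [0.023,-0.0155,0],"rotation": [0,0,0]},{"gripper": 1,"offset": [0.023,-0.0155,0],"rotation": [0,0,0]},{"gripper": 1,"offset": [0.023,-0.0155,0],"rotation": [0,0,0]},{"gripper": 1,"offset": [0.023,-0.0155,0],"rotation": [0,0,0]},{"gripper": 1,"offset": [0.023,-0.0155,0],"rotation": [0,0,0]},{"gripper": 1,"offset": [0.023,-0.0155,0],"rotation": [0,0,0]},{"gripper": 1,"offset": [0.023,-0.0155,0],"rotation": [0,0,0]},{"gripper": 1,"offset": [0.023,-0.0155,0],"rotation": [0,0,0]},{"gripper": 1,"offset": [0.023,-0.0155,0],"rotation": [0,0,0]},{"gripper": 1,"offset": [0.023,-0.0155,0],"rotation": [0,0,0]},{"gripper": 1,"offset": [0.023,-0.0155,0],"rotation": [0,0,0]},{"gripper": 1,"offset": [0.023,-0.0155,0],"rotation": [0,0,0]},{"gripper": 1,"offset": [0.0114,-0.0063,0],"rotation": [0,0,0]},{"gripper": 1,"offset": [0,0,0],"rotation": [0,0,0]}], "newtons": 60}}

```text
clock: 2.1
position: [0.4843, -0.2402, 0.2422]
ee_rot: [0.993, 0.118, 0.0, -0.0]
ft_force: [-0.6, -0.4, -0.2]
grip_width: 1.0
grasp_force: 0.0
```

```bash
python3 - <<'E'
from h import *
import cv2
o=manip.get_obs();a=imaging.camera("wrist");np.save("w1.npy",wristW(o))
print(o["position"],o["ee_rot"],o["clock"],o["joint_pos"])
W=wristW(o)
for z in(.018,.104): print(proj([.483,-.242,z],W))
cv2.imwrite("pics/w1.png",a)
E
```

```text
[ 0.48425812 -0.24018953  0.2421765 ] [ 9.93019420e-01  1.17950755e-01  5.56844732e-05 -2.16777713e-04] 2.1 [ 0.76200397  0.17569556 -0.43128685  1.66718698  0.07514098  1.31529512
 -1.01679576]
[256.84201968 166.35115779]
[256.95686728 184.93955107]
```

View pics/w1.png

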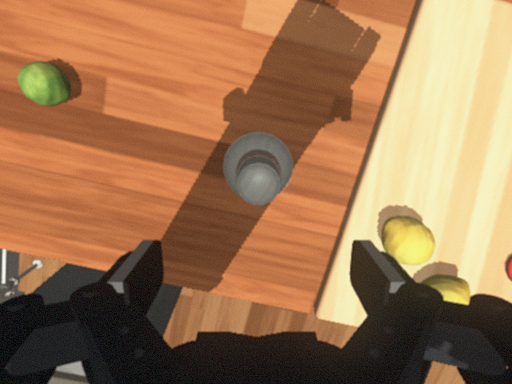

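The flange is centred at about (258,167) against a predicted (257,166), so the fix holds to about 1 mm. Descending and gripping the neck.

Request:
{"fn": "jog_arm", "kwargs": {"deltas": [{"gripper": 1,"offset": [-0.0018,0.002,0.012],"rotation": [0,0,0]},{"gripper": 1,"offset": [0,0,0.022],"rotation": [0,0,0]},{"gripper": 1,"offset": [0,0,0.022],"rotation": [0,0,0]},{"gripper": 1,"offset": [0,0,0.022],"rotation": [0,0,0]},{"gripper": 1,"offset": [0,0,0.022],"rotation": [0,0,0]},{"gripper": 1,"offset": [0,0,0.022],"rotation": [0,0,0]},{"gripper": 1,"offset": [0,0,0.022],"rotation": [0,0,0]},{"gripper": 1,"offset": [0,0,0.018],"rotation": [0,0,0]},{"gripper": 1,"offset": [0,0,0.015],"rotation": [0,0,0]},{"gripper": 1,"offset": [0,0,0.01],"rotation": [0,0,0]},{"gripper": 1,"offset": [0,0,0.005],"rotation": [0,0,0]},{"gripper": 1,"offset": [0,0,0],"rotation": [0,0,0]}]}}

```text
clock: 3.35
position: [0.4818, -0.2448, 0.0499]
ee_rot: [0.993, 0.116, -0.0, -0.0]
ft_force: [0.7, 0.7, -0.4]
grip_width: 1.001
grasp_force: 0.0
```

Request:
{"fn": "jog_arm", "kwargs": {"deltas": [{"gripper": 0.7},{"gripper": 0.6},{"gripper": 0.4},{"gripper": 0.3},{"gripper": 0.3},{"gripper": 0.3},{"gripper": 0.3},{"gripper": 0.3}], "newtons": 40}}

```text
schema error: expected keys gripper, offset, rotation
```

Request:
{"fn": "jog_arm", "kwargs": {"deltas": [{"gripper": 1,"offset": [0.0017,-0.0019,0],"rotation": [0,0,0]},{"gripper": 0.7,"offset": [0,0,0],"rotation": [0,0,0]},{"gripper": 0.6,"offset": [0,0,0],"rotation": [0,0,0]},{"gripper": 0.4,"offset": [0,0,0],"rotation": [0,0,0]},{"gripper": 0.3,"offset": [0,0,0],"rotation": [0,0,0]},{"gripper": 0.3,"offset": [0,0,0],"rotation": [0,0,0]},{"gripper": 0.3,"offset": [0,0,0],"rotation": [0,0,0]},{"gripper": 0.3,"offset": [0,0,0],"rotation": [0,0,0]}], "newtons": 40}}

```text
clock: 4.15
position: [0.4835, -0.2425, 0.051]
ee_rot: [0.993, 0.116, 0.0, 0.0]
ft_force: [-2.3, 1.4, 5.6]
grip_width: 0.547
grasp_force: 40.6
```

Request:
{"fn": "jog_arm", "kwargs": {"deltas": [{"gripper": 0.3,"offset": [0,0,-0.004],"rotation": [0,0,0]},{"gripper": 0.3,"offset": [0,0,-0.008],"rotation": [0,0,0]},{"gripper": 0.3,"offset": [0,0,-0.013],"rotation": [0,0,0]},{"gripper": 0.3,"offset": [0,0,-0.015],"rotation": [0,0,0]},{"gripper": 0.3,"offset": [0,0,-0.015],"rotation": [0,0,0]},{"gripper": 0.3,"offset": [0,0,-0.015],"rotation": [0,0,0]},{"gripper": 0.3,"offset": [0,0,-0.015],"rotation": [0,0,0]},{"gripper": 0.3,"offset": [0,0,-0.015],"rotation": [0,0,0]},{"gripper": 0.3,"offset": [0,0,-0.015],"rotation": [0,0,0]},{"gripper": 0.3,"offset": [0,0,-0.015],"rotation": [0,0,0]},{"gripper": 0.3,"offset": [0,0,-0.015],"rotation": [0,0,0]},{"gripper": 0.3,"offset": [0,0,-0.01],"rotation": [0,0,0]},{"gripper": 0.3,"offset": [0,0,-0.005],"rotation": [0,0,0]},{"gripper": 0.3,"offset": [0,0,0],"rotation": [0,0,0]}]}}

```text
clock: 5.55
position: [0.4835, -0.2425, 0.2109]
ee_rot: [0.993, 0.116, 0.0, 0.0]
ft_force: [0.4, -0.8, -1.9]
grip_width: 0.541
grasp_force: 41.3
```

```bash
python3 - <<'E'
from h import *
import cv2
o=manip.get_obs();a=imaging.camera("wrist");b=imaging.camera("scene")
print(o["position"],o["ee_rot"],o["ft_force"],o["grasp_force"])
s=cv2.resize(b[190:318,130:322],(576,384),interpolation=cv2.INTER_CUBIC)
w=cv2.resize(a[180:384,140:372],None,fx=.95,fy=1.88)[:384]
w=cv2.resize(a[180:384,140:372],(218,192))
s[:192,-218:]=w
cv2.imwrite("pics/lift.png",s)
E
```

```text
[ 0.48347663 -0.24245587  0.21085835] [9.93234316e-01 1.16126730e-01 3.20826102e-04 2.69747742e-04] [ 0.42664951 -0.77324667 -1.89158491] 41.27457797527313
```

View pics/lift.png

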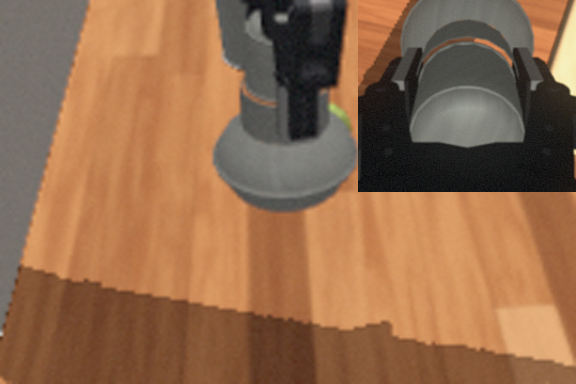

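The top is held upright with the cap seated (thin gap line visible, flange level). Carrying it over the tin.

Request:
{"fn": "jog_arm", "kwargs": {"deltas": [{"gripper": 0.3,"offset": [0.0013,-0.007,0],"rotation": [0,0,0]},{"gripper": 0.3,"offset": [0.0025,-0.0136,0],"rotation": [0,0,0]},{"gripper": 0.3,"offset": [0.0043,-0.023,0],"rotation": [0,0,0]},{"gripper": 0.3,"offset": [0.0043,-0.023,0],"rotation": [0,0,0]},{"gripper": 0.3,"offset": [0.0043,-0.023,0],"rotation": [0,0,0]},{"gripper": 0.3,"offset": [0.0043,-0.023,0],"rotation": [0,0,0]},{"gripper": 0.3,"offset": [0.0043,-0.023,0],"rotation": [0,0,0]},{"gripper": 0.3,"offset": [0.0043,-0.023,0],"rotation": [0,0,0]},{"gripper": 0.3,"offset": [0.0043,-0.023,0],"rotation": [0,0,0]},{"gripper": 0.3,"offset": [0.0043,-0.023,0],"rotation": [0,0,0]},{"gripper": 0.3,"offset": [0.0043,-0.023,0],"rotation": [0,0,0]},{"gripper": 0.3,"offset": [0.0043,-0.023,0],"rotation": [0,0,0]},{"gripper": 0.3,"offset": [0.0043,-0.023,0],"rotation": [0,0,0]},{"gripper": 0.3,"offset": [0.0043,-0.023,0],"rotation": [0,0,0]},{"gripper": 0.3,"offset": [0.0043,-0.023,0],"rotation": [0,0,0]},{"gripper": 0.3,"offset": [0.0043,-0.023,0],"rotation": [0,0,0]},{"gripper": 0.3,"offset": [0.0043,-0.023,0],"rotation": [0,0,0]},{"gripper": 0.3,"offset": [0.0043,-0.023,0],"rotation": [0,0,0]},{"gripper": 0.3,"offset": [0.0025,-0.0136,0],"rotation": [0,0,0]},{"gripper": 0.3,"offset": [0.0013,-0.007,0],"rotation": [0,0,0]}]}}

```text
clock: 7.65
position: [0.4619, 0.1758, 0.2101]
ee_rot: [0.993, 0.118, -0.0, -0.0]
ft_force: [-0.3, -0.7, -2.2]
grip_width: 0.545
grasp_force: 41.3
```

Request:
{"fn": "jog_arm", "kwargs": {"deltas": [{"gripper": 0.3,"offset": [0,0,0],"rotation": [0,0,0]},{"gripper": 0.3,"offset": [0,0,0],"rotation": [0,0,0]}]}}

```text
clock: 7.85
position: [0.463, 0.1729, 0.2101]
ee_rot: [0.993, 0.116, -0.0, 0.0]
ft_force: [1.0, 0.0, -1.7]
grip_width: 0.539
grasp_force: 41.4
```

```bash
python3 - <<'E'
from h import *
import cv2
o=manip.get_obs();a=imaging.camera("wrist")
W=wristW(o);np.save("w2.npy",W);p=o["position"];print(p,o["ee_rot"],o["joint_pos"])
print("tin",proj([.464,.159,.104],W))
for dz in (.032,.036): print("flange",proj(p-[0,0,dz],W))
cv2.imwrite("pics/w2raw.png",a)
cv2.imwrite("pics/w2.png",cv2.resize(a[100:300,140:400],(780,600),interpolation=cv2.INTER_CUBIC))
E
```

```text
[0.46304431 0.17289455 0.21009626] [ 9.93248499e-01  1.16005693e-01 -1.50449193e-04  2.75651277e-04] [ 0.29809433  0.13329727 -0.79483248  1.80781385  0.10081571  1.24217724
 -1.86322679]
tin [272.50753343 195.77830047]
flange [254.56994843 229.34873298]
flange [254.60410616 226.64416721]
```

View pics/w2.png

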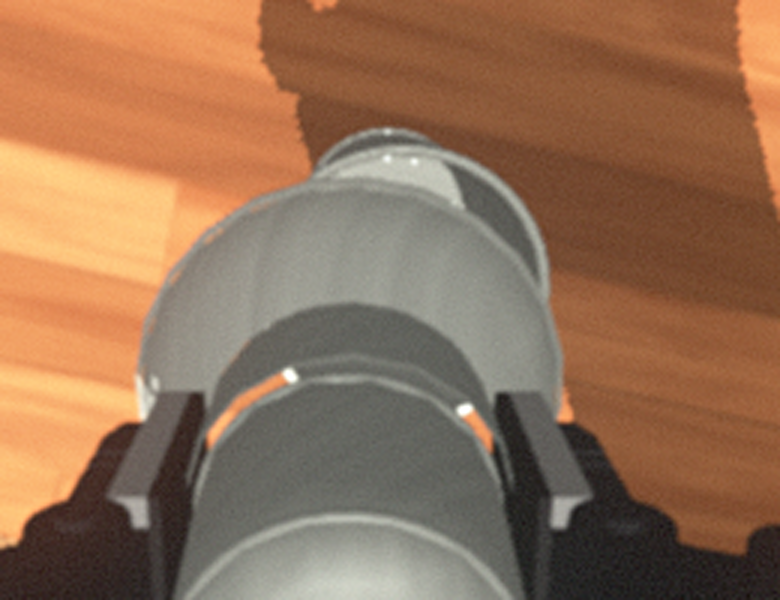

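The rim's right edge is near crop x=549 and its top near y=130, matching the prediction to about 1 px. The jaws and flange are centred at crop x=351 (a 1.2 mm hand-eye bias). I overshot in y by 13 mm, so I'm correcting that and going lower.

Request:
{"fn": "jog_arm", "kwargs": {"deltas": [{"gripper": 0.3,"offset": [-0.0008,0.004,0],"rotation": [0,0,0]},{"gripper": 0.3,"offset": [-0.0008,0.005,0],"rotation": [0,0,0]},{"gripper": 0.3,"offset": [-0.0007,0.004,0.004],"rotation": [0,0,0]},{"gripper": 0.3,"offset": [0,0,0.01],"rotation": [0,0,0]},{"gripper": 0.3,"offset": [0,0,0.01],"rotation": [0,0,0]},{"gripper": 0.3,"offset": [0,0,0.01],"rotation": [0,0,0]},{"gripper": 0.3,"offset": [0,0,0.006],"rotation": [0,0,0]},{"gripper": 0.3,"offset": [0,0,0.003],"rotation": [0,0,0]},{"gripper": 0.3,"offset": [0,0,0],"rotation": [0,0,0]},{"gripper": 0.3,"offset": [0,0,0],"rotation": [0,0,0]}]}}

```text
clock: 8.9
position: [0.4641, 0.1604, 0.1675]
ee_rot: [0.993, 0.116, 0.0, -0.0]
ft_force: [-0.1, -0.0, -1.8]
grip_width: 0.538
grasp_force: 41.4
```

```bash
python3 - <<'E'
from h import *
import cv2
o=manip.get_obs();b=imaging.camera("scene");t=imaging.camera("top")
print(o["position"],o["ee_rot"],o["ft_force"])
c=lambda i,x,y:cv2.resize(i[y:y+72,x:x+64],(384,432),interpolation=cv2.INTER_CUBIC)
cv2.imwrite("pics/hov.png",np.hstack([c(b,182,145),c(t,206,188)]))
E
```

```text
[0.46411027 0.16042313 0.16752825] [ 9.93221819e-01  1.16234177e-01  1.80220521e-04 -3.36885927e-05] [-0.10116166 -0.03005343 -1.83227169]
```

View pics/hov.png

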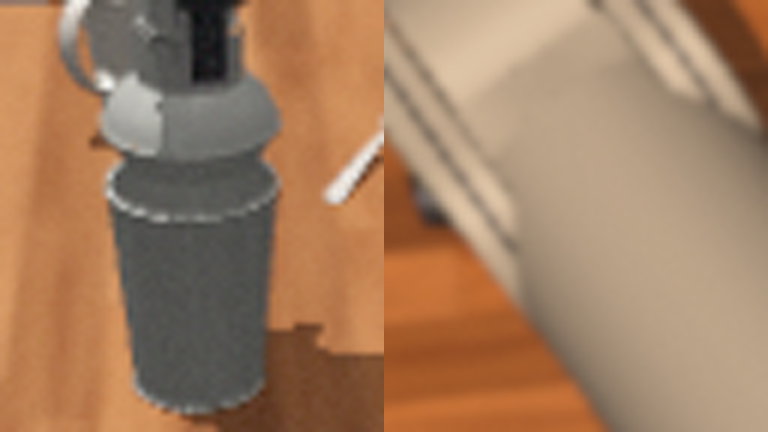

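In the scene view the flange (centre about 190.5) and rim (193) are aligned in x once perspective is allowed for. Lowering.

Request:
{"fn": "jog_arm", "kwargs": {"deltas": [{"gripper": 0.3,"offset": [0,0.0006,0.003],"rotation": [0,0,0]},{"gripper": 0.3,"offset": [0,0,0.004],"rotation": [0,0,0]},{"gripper": 0.3,"offset": [0,0,0.004],"rotation": [0,0,0]},{"gripper": 0.3,"offset": [0,0,0.003],"rotation": [0,0,0]},{"gripper": 0.3,"offset": [0,0,0.003],"rotation": [0,0,0]},{"gripper": 0.3,"offset": [0,0,0.003],"rotation": [0,0,0]},{"gripper": 0.3,"offset": [0,0,0],"rotation": [0,0,0]}]}}

```text
clock: 9.7
position: [0.4639, 0.1596, 0.1469]
ee_rot: [0.993, 0.116, -0.0, 0.0]
ft_force: [0.2, 0.2, -2.1]
grip_width: 0.537
grasp_force: 41.4
```

Request:
{"fn": "jog_arm", "kwargs": {"deltas": [{"gripper": 0.3,"offset": [0,0,0.002],"rotation": [0,0,0]},{"gripper": 0.3,"offset": [0,0,0.002],"rotation": [0,0,0]},{"gripper": 0.3,"offset": [0,0,0.001],"rotation": [0,0,0]},{"gripper": 0.3,"offset": [0,0,0.001],"rotation": [0,0,0]},{"gripper": 0.3,"offset": [0,0,0.0005],"rotation": [0,0,0]},{"gripper": 0.3,"offset": [0,0,0],"rotation": [0,0,0]}]}}

```text
clock: 10.3
position: [0.4644, 0.1597, 0.1412]
ee_rot: [0.993, 0.116, 0.0, 0.0]
ft_force: [-1.2, -0.5, 3.9]
grip_width: 0.541
grasp_force: 41.9
```

Request:
{"fn": "jog_arm", "kwargs": {"deltas": [{"gripper": 0.6,"offset": [0,0,0],"rotation": [0,0,0]},{"gripper": 0.7,"offset": [0,0,0],"rotation": [0,0,0]},{"gripper": 0.8,"offset": [0,0,0],"rotation": [0,0,0]},{"gripper": 0.9,"offset": [0,0,0],"rotation": [0,0,0]},{"gripper": 0.9,"offset": [0,0,0],"rotation": [0,0,0]},{"gripper": 0.9,"offset": [0,0,-0.001],"rotation": [0,0,0]},{"gripper": 0.9,"offset": [0,0,-0.001],"rotation": [0,0,0]},{"gripper": 0.9,"offset": [0,0,0],"rotation": [0,0,0]},{"gripper": 0.9,"offset": [0,0,0],"rotation": [0,0,0]}]}}

```text
clock: 11.2
position: [0.4641, 0.1597, 0.1428]
ee_rot: [0.993, 0.116, 0.0, 0.0]
ft_force: [1.0, 0.0, 0.5]
grip_width: 0.902
grasp_force: 0.0
```

```bash
python3 - <<'E'
from h import *
import cv2
o=manip.get_obs();b=imaging.camera("scene");a=imaging.camera("wrist")
print(o["position"],o["ft_force"],o["grasp_force"])
s=cv2.resize(b[145:217,182:246],(384,432),interpolation=cv2.INTER_CUBIC)
w=cv2.resize(a[140:356,160:352],(384,432))
cv2.imwrite("pics/rel.png",np.hstack([s,w]))
E
```

```text
[0.46413897 0.1596709  0.14284464] [0.97191781 0.03072506 0.52168308] 0.0
```

View pics/rel.png

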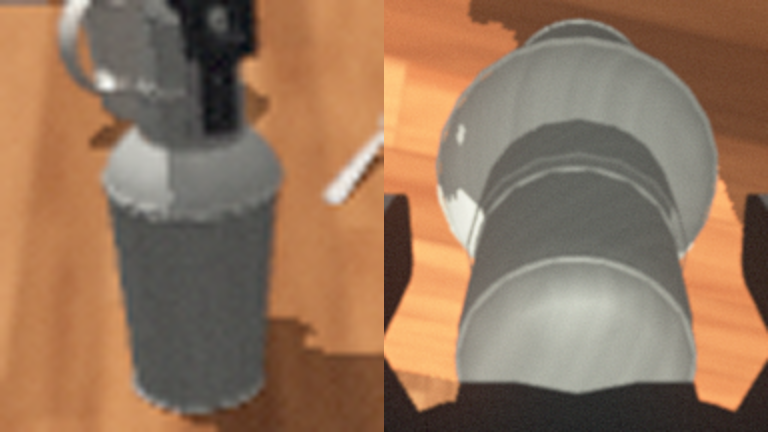

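The strainer sits level with its flange on the rim, the cap is still on, and the jaws are clear. Raising to the cap and gripping it.

Request:
{"fn": "jog_arm", "kwargs": {"deltas": [{"gripper": 0.9,"offset": [0,0,-0.005],"rotation": [0,0,0]},{"gripper": 0.9,"offset": [0,0,-0.01],"rotation": [0,0,0]},{"gripper": 0.9,"offset": [0,0,-0.01],"rotation": [0,0,0]},{"gripper": 0.9,"offset": [0,0,-0.004],"rotation": [0,0,0]},{"gripper": 0.8,"offset": [0,0,0],"rotation": [0,0,0]},{"gripper": 0.7,"offset": [0,0,0],"rotation": [0,0,0]},{"gripper": 0.6,"offset": [0,0,0],"rotation": [0,0,0]},{"gripper": 0.55,"offset": [0,0,0],"rotation": [0,0,0]},{"gripper": 0.5,"offset": [0,0,0],"rotation": [0,0,0]},{"gripper": 0.45,"offset": [0,0,0],"rotation": [0,0,0]},{"gripper": 0.4,"offset": [0,0,0],"rotation": [0,0,0]},{"gripper": 0.3,"offset": [0,0,0],"rotation": [0,0,0]},{"gripper": 0.3,"offset": [0,0,0],"rotation": [0,0,0]},{"gripper": 0.3,"offset": [0,0,0],"rotation": [0,0,0]},{"gripper": 0.3,"offset": [0,0,0],"rotation": [0,0,0]}], "newtons": 25}}

```text
clock: 12.8
position: [0.4641, 0.1598, 0.1718]
ee_rot: [0.993, 0.116, 0.0, -0.0]
ft_force: [-0.6, 0.9, 2.6]
grip_width: 0.475
grasp_force: 25.4
```

Request:
{"fn": "jog_arm", "kwargs": {"deltas": [{"gripper": 0.3,"offset": [0,0,-0.002],"rotation": [0,0,0]},{"gripper": 0.3,"offset": [0,0,-0.003],"rotation": [0,0,0]},{"gripper": 0.3,"offset": [0,0,-0.004],"rotation": [0,0,0]},{"gripper": 0.3,"offset": [0,0,-0.004],"rotation": [0,0,0]},{"gripper": 0.3,"offset": [0,0,-0.005],"rotation": [0,0,0]},{"gripper": 0.3,"offset": [0,0,-0.006],"rotation": [0,0,0]},{"gripper": 0.3,"offset": [0,0,-0.008],"rotation": [0,0,0]},{"gripper": 0.3,"offset": [0,0,-0.01],"rotation": [0,0,0]},{"gripper": 0.3,"offset": [0,0,-0.012],"rotation": [0,0,0]},{"gripper": 0.3,"offset": [0,0,-0.012],"rotation": [0,0,0]},{"gripper": 0.3,"offset": [0,0,-0.012],"rotation": [0,0,0]},{"gripper": 0.3,"offset": [0,0,-0.012],"rotation": [0,0,0]},{"gripper": 0.3,"offset": [0,0,-0.012],"rotation": [0,0,0]},{"gripper": 0.3,"offset": [0,0,-0.01],"rotation": [0,0,0]},{"gripper": 0.3,"offset": [0,0,-0.006],"rotation": [0,0,0]},{"gripper": 0.3,"offset": [0,0,-0.003],"rotation": [0,0,0]},{"gripper": 0.3,"offset": [0,0,0],"rotation": [0,0,0]},{"gripper": 0.3,"offset": [0,0,0],"rotation": [0,0,0]},{"gripper": 0.3,"offset": [0,0,0],"rotation": [0,0,0]}]}}

```text
clock: 14.7
position: [0.4639, 0.1596, 0.2923]
ee_rot: [0.993, 0.116, -0.0, 0.0]
ft_force: [-0.9, -0.8, -0.1]
grip_width: 0.47
grasp_force: 25.3
```

```bash
python3 - <<'E'
from h import *
import cv2
o=manip.get_obs();b=imaging.camera("scene");a=imaging.camera("wrist")
print(o["position"],o["ft_force"],o["grasp_force"])
s=cv2.resize(b[121:217,166:262],(384,384),interpolation=cv2.INTER_CUBIC)
w=cv2.resize(a[140:356,148:364],(384,384))
cv2.imwrite("pics/end.png",np.hstack([s,w]))
E
```

```text
[0.46391584 0.15956263 0.292339  ] [-0.88769009 -0.82822365 -0.08693281] 25.299288190690277
```

View pics/end.png

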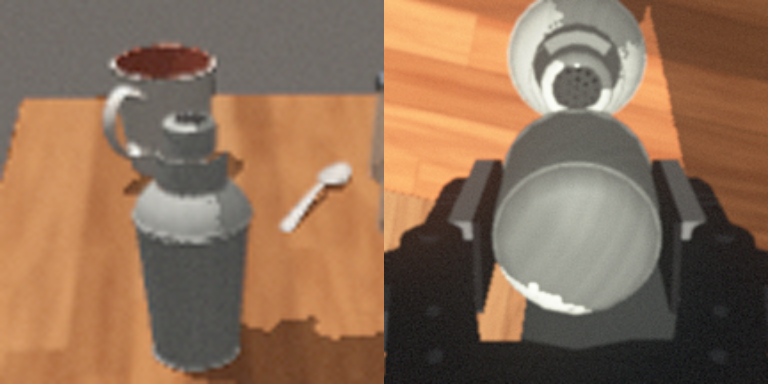

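The strainer is seated upright on the tin with its spout bare. The cap is held 12 cm above it.

```bash
python3 -c "
from workcell import workorder
print(workorder.hand_in())"
```

```text
the job is handed in; nothing more can be done
None
```

I handed the job in at about 15 s on the robot clock: the last pictures show the strainer seated upright in the tin and the cap held in the gripper about 12 cm above it; the hand-in returned no verdict.

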